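Aim the cordless scanner at a test cartridge

TASK

Lay the blue test cartridge, label up, squarely along the narrow sloping orange rest, its middle over the middle of the rest, and let go of it. Then draw the cordless barcode scanner up out of its charging cradle, tip its nose down to 45 degrees below level or steeper, and aim its window at the middle of the cartridge's label from about 10 cm away. Finish while still holding the scanner there in the gripper, still and clear of everything else; do not disturb the green cartridge, the bottle or the tip box.

Things in the scene. Friction and masses are not known exactly. Their poses are not given: they have to be found in the camera images.
- cart_center (a point): centre (half-way up) of the blue test cartridge, a block 64 (its x) x 40 (its y) x 26 mm (its z) of 60 g, lying on the bench label up; z points out of the label face
- cart: the same blue cartridge; origin at the centre of its underside, same axes
- cart_label (a point): middle of the white bar-code label (46 x 30 mm) on the cartridge's top face, 13 mm above its centre; same axes
- rest_face (a point): middle of the rest's flat sloping upper face, 80 mm long (x, pointing downhill, 20 degrees below level) x 32 mm wide (y, level), z square out of the face; 85 mm above the bench. The face is the top of an 8 mm orange plate; at its lower end (x = +40 mm) a lip stands 8 mm proud. Narrower than the cartridge, so fingers pass either side; cartridge and rest lie lengthwise alike. The cartridge does not slide off
- rest: the fixed rest: foot 90 x 100 x 12 mm on the bench, a 22 mm square post, the sloping orange plate on top; origin under the foot, x points (level) to the downhill side
- scanner: cordless hand scanner, 200 g, standing in the cradle: black handle 30 (x) x 26 (y) x 100 mm high with, on top, a grey head 100 (x) x 40 (y) x 40 mm high; total height 136 mm. Origin at the centre of the handle's lower end, z up along the handle, x the way the nose (beam) points
- scanner_head (a point): centre of the scanner's grey head, 116 mm above the handle's lower end and 8 mm ahead of the handle's axis; a good place to grip across its 40 mm width (y). Same axes as the scanner
- scanner_window (a point): middle of the red window in the nose, on the front face of the head, 50 mm ahead of the head's centre; the beam leaves along its x axis
- cradle: fixed charging cradle: black foot 110 x 90 x 12 mm, white block 60 x 56 mm up to 62 mm above the bench with a pocket 36 x 32 mm, 50 mm deep, in which the scanner's handle stands loose; origin under the foot, x the way the scanner's nose points
- spare: green cartridge without a label, 64 x 40 x 26 mm, origin under it; leave alone
- bottle: capped bottle, 50 mm across, 100 mm high, origin under it; leave alone
- tipbox: yellow pipette-tip box with grey lid, 92 x 72 x 55 mm, origin under it; leave alone
Things that resemble listed ones, but are neither listed nor needed, are in the scene too. Leave any pink look-alike of the cradle alone. Several things look just like the cart: the one meant starts nearest to the robot's base.

How it is judged:
By the outcome, as a careful person would: the job done as asked, in the order asked, and still so for the second after the job is handed in, while the arm keeps its last pose, push and grip.
It also fails if it takes over 59 s, if anything falls off the work surface, if the arm or the gripper's body presses on something with over 40 N, if the wrist force passes 120 N, or if a joint passes its speed limit or range.

ROBOT

A 6-joint arm with a two-finger parallel gripper is mounted at the origin on the work surface. World frame = base frame: x ahead of the robot, y to its left, z up, the work surface at z = 0. Lengths are in mm, angles in rad, forces in N, time in s.
With the tool pointing down it reaches from about 400 to 925 mm from the base axis. Payload 12.5 kg.
Tool frame: the origin (TCP) lies at the very end of the fingers, on their centre line; the grasp point (between the pads) lies 19 mm behind it; z points along the fingers, y is the line along which they close (so a half turn about z gives the same grasp; the last joint's range is limited). The gripper opens to 95 mm and grips with 3 to 60 N. Pads are 20 mm wide; open, the fingers measure 119 mm over their backs; the gripper's body (75 mm by 180 mm) begins 59 mm behind the grasp point.
Start: joints at [-0.106, 0.491, 1.559, -0, 1.092, -0.106], TCP at [625.017, 0.021, 214.661] pointing down, gripper open.
Joint ranges: [-3.1, 3.1], [-0.84, 2.19], [0.05, 2.79], [-1.13, 4.28], [0.06, 2.93], [-2.69, 2.69]. Speed limits (rad/s): [2.22, 2.22, 2.79, 3.14, 3.14, 3.14].

INTERFACE

Orientations are given as a rotation vector (axis times angle).
In Python, from cell import robot gives the robot as it stands.
- The arm moves only by the tool carry_out, never from a script. Its arguments are lists of equal length, an entry for each row: "delta_pos": the shift along the world's x, y, z in mm, a list of three; "dr": the turn, a rotation vector about the world's x, y, z in degrees, a list of three. A call has exactly 8 rows; each row is the pose to reach, as a shift and turn from the pose commanded when the call began; what a row does not reach only later rows make up. A row lasts 1/12 s, in which the tool goes at most 41.7 mm and 7.16 degrees, less where a joint would pass 70% of its speed; a pose out of reach is approached as far as the arm can. A call with a gripper value outside its range is refused whole. "claw" is the finger opening in mm, from 0 to 95.1, set as the call begins (left out, the last holds). The fingers move at their own pace and stop on an object; "newtons" is the grip in N (left out, the last holds). Time passes only in rows, so rows that repeat a pose let the fingers close, or fill a call up. It gives the time, the measured TCP pose, the force, the opening and the grip force at its end, in the units of the state.
- robot.read_state(): the state, without advancing time (a new reading comes with each control period).
- robot.snapshot(name): name is "scene" or "side" or "wrist"; returns (picture, depth): 420x560x3 uint8, blue, green, red; 420x560 float32, mm along the optical axis (not along the pixel's ray), 0 where there is no reading.
- robot.get_calibration(name): a dict with "mtx" (3x3 intrinsics, pixels), "rvec" (rotation vector, rad) and "tvec" (3), from world to camera coordinates, as OpenCV has them. Camera axes: x right, y down, z forward; pixel columns grow to the right and rows downward; lengths in mm; the calibration is good to about 2 mm. A picture is of the moment at which its call begins: read the wrist's pose just before it. get_calibration takes no time and is no camera call; for the wrist camera it gives the pose at the moment of the call.
- robot.finish_job(): hands the job in; it is judged then, once.
The state is a dict: "time": time; "q": joint angles; "qvel": joint speeds; "joint_torque": joint torques, N m; "position": TCP position; "orientation": TCP orientation; "ft_force": force on the tool from outside, world axes, zero at the start; "wrist_torque": the same for the moment, N m; "gripper_width": opening from 0.0 (shut) to 1.0 (fully open); "gripper_force": force on a finger pad.
Only numpy, scipy, OpenCV 4.12 (cv2) and the standard library are available. Lean on these libraries where they do the work, as an engineer would, in place of code of your own. Each camera call takes 0.05 s, during which the arm holds its last target. There are 200 camera calls.

## Working session

There is one attempt and no reset: what is moved stays moved. The work goes in short steps, Python scripts to look and compute and a tool call to move; the robot and the scene stay as the last step left them, time stands still between calls to the robot, and variables do not carry over. Pictures are saved under pics/ and viewed, at most 10 in all, crops included, and the job is handed in when it is done.

Besides the shell and the picture viewer there is one more tool, called after ">>>" as a command line: name --argument value ..., lists and objects as JSON in quotes. carry_out: Moves the arm, as the interface text tells. Its arguments: {"type":"object","properties":{"delta_pos":{"type":"array","items":{"type":"array","items":{"type":"number"}}},"dr":{"type":"array","items":{"type":"array","items":{"type":"number"}}},"claw":{"type":"number"},"newtons":{"type":"number"}},"required":["delta_pos","dr"]}

```bash
mkdir -p pics; cat > h.py <<'E'
import numpy as np, cv2
from cell import robot
def snap(n):
    c=robot.get_calibration(n); im,d=robot.snapshot(n)
    return im,d,c
def world(d,c):
    K=np.array(c["mtx"],float);R=cv2.Rodrigues(np.array(c["rvec"],float))[0];t=np.array(c["tvec"],float).ravel()
    v,u=np.mgrid[:d.shape[0],:d.shape[1]]
    p=np.stack([(u-K[0,2])/K[0,0]*d,(v-K[1,2])/K[1,1]*d,d],-1)
    return (p-t)@R
E
python3 - <<'E'
from h import *
for n in("scene","side"):
    im,d,c=snap(n); cv2.imwrite(f"pics/{n}0.png",im); np.savez(f"{n}0.npz",im=im,d=d,w=world(d,c))
print(robot.read_state())
E
```

```text
{'time': 0.1, 'q': array([-1.05588503e-01,  4.91474409e-01,  1.55940796e+00,  2.43015526e-05,
        1.09168820e+00, -1.05577791e-01]), 'qvel': array([ 0.00057965, -0.00173807, -0.0009489 ,  0.00095888,  0.00176207,
        0.00029719]), 'joint_torque': array([ 2.47082615e-03, -6.13621187e+01, -2.58604574e+01,  6.93451893e-02,
        4.70101309e-02, -2.07912552e-05]), 'position': array([6.24778917e+02, 5.92355657e-02, 2.14128937e+02]), 'orientation': array([-2.22091837e+00, -2.22086968e+00,  9.39099892e-04]), 'ft_force': array([-0.33527484,  0.27023133,  0.8352636 ]), 'wrist_torque': array([-0.04154604, -0.0744103 ,  0.01893689]), 'gripper_force': 0.0, 'gripper_width': 1.0005249273918508}
```

View pics/scene0.png

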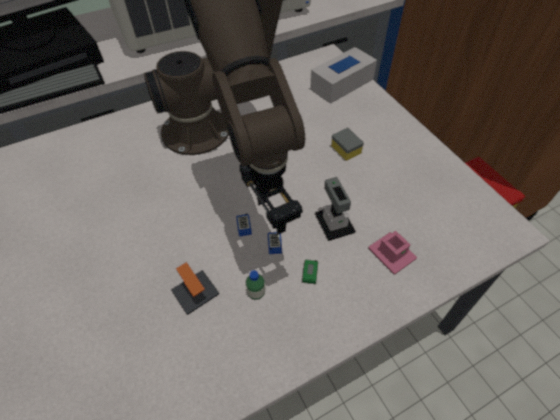

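View pics/side0.png

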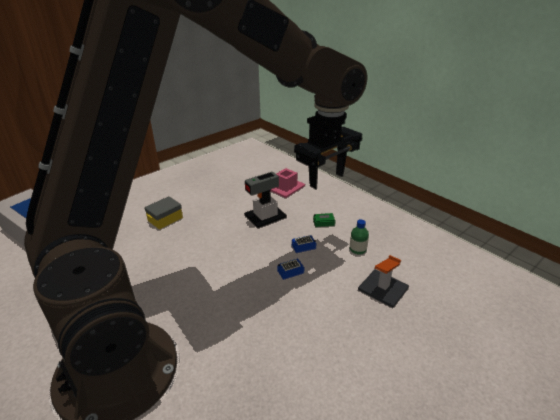

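Scene: blue cartridges at (244,224) and (275,243); green at (310,271), bottle (256,284), rest (190,283), scanner (337,205), pink cradle look-alike (393,250), tip box (347,144). Side: blue at (290,269) and (304,243), scanner's red window at (250,187).

```bash
cat >> h.py <<'E'
def rect(P):
    r=cv2.minAreaRect(P[:,:2].astype(np.float32)); return np.round(r[0],1),np.round(r[1],1),round(r[2],1)
E
python3 - <<'E'
from h import *
for n in("scene","side"):
    z=np.load(n+"0.npz");im,w,d=z["im"],z["w"],z["d"]
    hsv=cv2.cvtColor(im,cv2.COLOR_BGR2HSV);H,S,V=[hsv[...,i] for i in range(3)]
    ok=(d>0)&(w[...,0]>250)&(w[...,0]<1100)&(abs(w[...,1])<600)
    print(n)
    for name,m in dict(blue=(H>105)&(H<130)&(S>120),orange=(H>3)&(H<16)&(S>170),green=(H>50)&(H<85)&(S>120),red=((H<3)|(H>176))&(S>150)).items():
        k,l,st,ce=cv2.connectedComponentsWithStats((m&ok).astype(np.uint8))
        for i in range(1,k):
            if st[i,4]<12: continue
            P=w[l==i]; print(name,ce[i].round(),st[i,4],"med",np.median(P,0).round(),"z",P[:,2].min().round(),P[:,2].max().round(),rect(P))
# top layers
    for name,a,b,x0,x1,y0,y1 in(("scanhead",118,165,350,1000,-400,-60),):
        m=ok&(w[...,2]>a)&(w[...,2]<b)&(w[...,0]>x0)&(w[...,0]<x1)&(w[...,1]>y0)&(w[...,1]<y1)
        P=w[m];print(name,len(P),P.mean(0).round(),rect(P) if len(P)>5 else"")
im,d,c=snap("wrist");cv2.imwrite("pics/w0.png",im)
for n in("scene",):
    im=np.load(n+"0.npz")["im"]; cv2.imwrite("pics/crop.png",np.hstack([cv2.resize(im[160:300,160:300],(400,400),interpolation=2),cv2.resize(im[160:300,250:390],(400,400),interpolation=2)]))
E
```

```text
scene
blue [245. 232.] 68 med [503. -33.  19.] z 1.0 27.0 (array([501. , -32.8]), array([34. ,  9.4]), 72.9)
blue [275. 250.] 64 med [601.  15.  20.] z 3.0 30.0 (array([600.8,  15.5]), array([32.1,  8.1]), 71.2)
blue [254. 275.] 60 med [687. -85. 100.] z 88.0 103.0 (array([685.9, -85.3]), array([18.9, 19.7]), 19.3)
orange [190. 280.] 325 med [ 616. -230.   81.] z 66.0 99.0 (array([ 614. , -230.3]), array([79.4, 29.1]), 8.9)
green [310. 273.] 176 med [719.  63.  25.] z 9.0 30.0 (array([708.5,  68.9]), array([32.4, 58. ]), 54.2)
scanhead 0 [nan nan nan] 
side
blue [361. 223.] 52 med [676. -89.  98.] z 85.0 102.0 (array([677.4, -87.3]), array([20.6, 18.2]), 37.8)
blue [303. 246.] 180 med [556.  14.  18.] z 1.0 27.0 (array([564.3,  18.8]), array([36.1, 66.6]), 47.0)
blue [290. 271.] 214 med [457. -40.  18.] z 2.0 27.0 (array([468.2, -29.3]), array([36.2, 60.9]), 71.7)
orange [260. 195.] 16 med [570. 219.  92.] z 83.0 107.0 (array([568.3, 215.5]), array([20.7, 11.3]), 61.6)
orange [388. 264.] 230 med [ 605. -232.   84.] z 70.0 100.0 (array([ 604.7, -231.7]), array([84.7, 31.1]), 9.8)
green [324. 220.] 181 med [690.  60.  21.] z 3.0 29.0 (array([699.3,  68.6]), array([41.2, 58.8]), 48.1)
green [359. 234.] 144 med [667. -96.  66.] z 51.0 82.0 (array([667.6, -92.8]), array([24.6, 39.3]), 24.1)
red [247. 188.] 23 med [530. 228. 129.] z 119.0 138.0 (array([530. , 226.5]), array([23.6,  2.5]), 79.0)
scanhead 0 [nan nan nan] <stdin>:15: RuntimeWarning: Mean of empty slice.
  ret = um.true_divide(
```

View pics/crop.png

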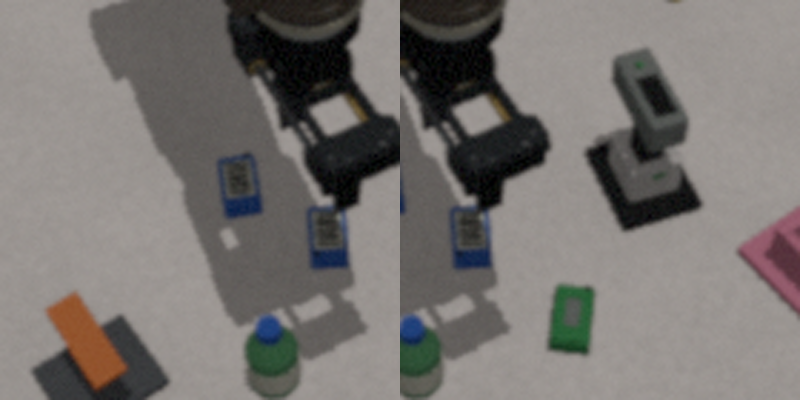

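View pics/w0.png

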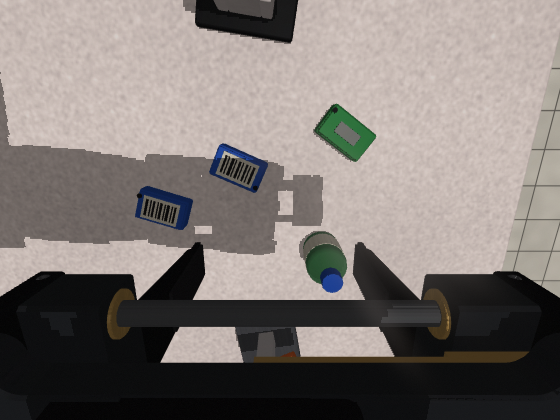

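Crop: target candidates are two labelled blue cartridges, near one at scene (244,224) and far one at (275,243); the near one is meant. Wrist view: near blue (163,208), far blue (238,168), green (345,132), bottle (325,260).

```bash
python3 - <<'E'
from h import *
im,d,c=snap("wrist");w=world(d,c);np.savez("wrist0.npz",im=im,d=d,w=w)
hsv=cv2.cvtColor(im,cv2.COLOR_BGR2HSV)
def box(P,ext=""): print(ext,len(P),P.mean(0).round(1),rect(P))
for nm,(r0,r1,c0,c1) in dict(near=(180,235,130,198),far=(140,197,205,272)).items():
    W=w[r0:r1,c0:c1].reshape(-1,3);box(W[(W[:,2]>18)&(W[:,2]<32)],nm)
for n in("scene","side"):
    z=np.load(n+"0.npz");w,i2=z["w"],z["im"];hv=cv2.cvtColor(i2,cv2.COLOR_BGR2HSV)
    m=(hv[...,0]>3)&(hv[...,0]<16)&(hv[...,1]>170)&(z["d"]>0)&(abs(w[...,1]+230)<60)&(abs(w[...,0]-610)<80)
    m=cv2.erode(m.astype(np.uint8),np.ones((3,3)))>0
    P=w[m];A=np.c_[P[:,:2]-[610,-230],np.ones(len(P))]
    for _ in range(4):
        k,*_r=np.linalg.lstsq(A,P[:,2],rcond=None);g=abs(A@k-P[:,2])<4;A,P=A[g],P[g]
    print(n,"plane",k.round(3),"deg",np.degrees(np.arctan(np.hypot(*k[:2]))).round(1),"downhill yaw",np.degrees(np.arctan2(-k[1],-k[0])).round(1),len(P));box(P)
    m=(z["d"]>0)&(w[...,2]>100)&(w[...,2]<150)&(abs(w[...,1]-220)<100)&(abs(w[...,0]-580)<120)
    P=w[m];box(P,"head")
    P=P[P[:,2]>129];box(P,"headtop")
    m=(z["d"]>0)&(w[...,2]>55)&(w[...,2]<68)&(abs(w[...,1]-220)<100)&(abs(w[...,0]-580)<120);box(w[m],"cradletop")
    m=(z["d"]>0)&(w[...,2]>5)&(w[...,2]<20)&(abs(w[...,1]+230)<100)&(abs(w[...,0]-610)<120);box(w[m],"restfoot")
    m=(z["d"]>0)&(w[...,2]>5)&(w[...,2]<20)&(abs(w[...,1]-220)<100)&(abs(w[...,0]-580)<120);box(w[m],"cradlefoot")
E
```

```text
near 1497 [476.2 -20.9  25.3] (array([474.6, -22.5]), array([39.2, 63.2]), 72.7)
far 1656 [575.   30.8  25.2] (array([574.3,  29.4]), array([40.1, 63.8]), 65.9)
scene plane [-0.338 -0.1   83.541] deg 19.4 downhill yaw 16.5 153
 153 [ 616.8 -229.6   81.2] (array([ 612.2, -231.4]), array([64.1, 22.2]), 11.5)
head 529 [592.8 216.1 140. ] (array([584.7, 222.2]), array([ 40.9, 101.8]), 81.2)
headtop 420 [589.7 218.1 145. ] (array([584.8, 222.4]), array([ 40.7, 101.9]), 81.7)
cradletop 198 [600.4 213.7  61.2] (array([593.4, 222.4]), array([57. , 64.2]), 80.9)
restfoot 940 [ 615.  -232.    11.5] (array([ 609.9, -229.6]), array([235.8, 196.5]), 0.5)
cradlefoot 481 [612.1 208.2  11.7] (array([596.3, 218.8]), array([190.3, 207.2]), 85.4)
side plane [-3.3900e-01 -5.7000e-02  8.2361e+01] deg 19.0 downhill yaw 9.5 151
 151 [ 605.7 -232.7   84. ] (array([ 605.5, -232.8]), array([80.9, 25.2]), 10.1)
head 561 [572.7 212.3 134.4] (array([579.7, 221.4]), array([ 44.4, 104.3]), 79.8)
headtop 368 [574.  214.9 142.7] (array([579.7, 221.5]), array([ 44.1, 104.3]), 79.8)
cradletop 153 [581.  212.8  60.3] (array([587.8, 219. ]), array([63.2, 59.7]), 81.4)
restfoot 907 [ 596.6 -236.9   10.9] (array([ 603., -232.]), array([ 92.2, 100.3]), 9.7)
cradlefoot 357 [572.9 206.8  10.8] (array([588.2, 218.9]), array([ 91.8, 111.9]), 78.4)
```

Heights and sizes check (cartridge 39x63 with its top at 25 mm, rest slope 19–20° at about 84 mm, head 41x102). Moving over the near cartridge.

>>> carry_out --delta_pos '[[-25,-4,-10],[-50,-8,-20],[-75,-12,-30],[-100,-16,-40],[-125,-19,-50],[-150,-22,-60],[-150,-22,-70],[-150,-22,-74]]' --dr '[[0,0,7],[0,0,14],[0,0,21],[0,0,28],[0,0,35],[0,0,42],[0,0,49],[0,0,56]]' --claw 80

```text
time: 0.87
position: [473.6, -22.0, 139.9]
orientation: [-0.91, -3.006, 0.0]
ft_force: [-0.9, 0.2, 0.9]
gripper_width: 0.843
gripper_force: 0.0
```

>>> carry_out --delta_pos '[[0,0,-5],[0,0,-10],[0,0,-15],[0,0,-20],[0,0,-20],[0,0,-20],[0,0,-20],[0,0,-20]]' --dr '[[0,0,6],[0,0,12],[0,0,16.7],[0,0,16.7],[0,0,16.7],[0,0,16.7],[0,0,16.7],[0,0,16.7]]'

```text
time: 1.53
position: [475.1, -22.0, 120.9]
orientation: [0.474, 3.105, 0.0]
ft_force: [-0.3, -0.5, 0.4]
gripper_width: 0.844
gripper_force: 0.0
```

```bash
python3 - <<'E'
from h import *
s=robot.read_state();print(s["time"],s["q"].round(3),s["position"].round(1),s["orientation"].round(3))
R=cv2.Rodrigues(s["orientation"])[0];print(R.round(3))
im,d,c=snap("wrist");w=world(d,c);cv2.imwrite("pics/w1.png",im)
hsv=cv2.cvtColor(im,cv2.COLOR_BGR2HSV)
m=(w[...,2]>18)&(w[...,2]<32)&(d>0)&(abs(w[...,0]-475)<45)&(abs(w[...,1]+22)<45)
k,l,st,ce=cv2.connectedComponentsWithStats(m.astype(np.uint8))
for i in range(1,k):
    if st[i,4]>300:print(ce[i],rect(w[l==i]),w[l==i].mean(0))
E
```

```text
1.5333 [-0.185  0.416  2.02   0.     0.706 -1.453] [475.1 -22.  120.9] [0.474 3.105 0.   ]
[[-0.954  0.299  0.   ]
 [ 0.299  0.954  0.   ]
 [-0.     0.    -1.   ]]
[275.80319756 210.21088694] (array([473.1, -22.9]), array([40., 62.]), 72.3) [471.17106248 -22.20629523  25.10587704]
```

View pics/w1.png

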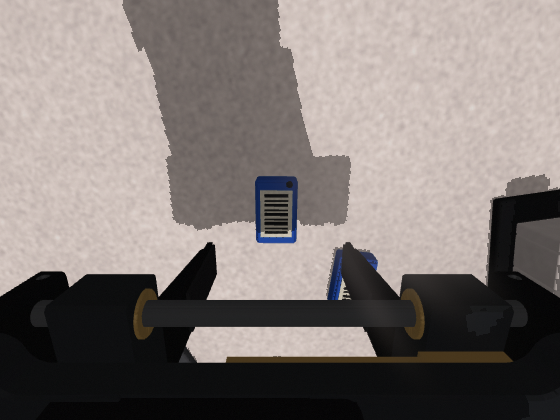

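Wrist: target cartridge centred between the fingers at (276,210), far one at lower right (352,275) clear of the fingers. Descend and grip.

>>> carry_out --delta_pos '[[-1,0,-25],[-1,0,-50],[-1,0,-75],[-1,0,-95],[-1,0,-108],[-1,0,-116],[-1,0,-116],[-1,0,-116]]' --dr '[[0,0,0],[0,0,0],[0,0,0],[0,0,0],[0,0,0],[0,0,0],[0,0,0],[0,0,0]]'

```text
time: 2.25
position: [474.1, -22.0, 4.9]
orientation: [-0.473, -3.106, -0.0]
ft_force: [0.7, 0.3, -0.4]
gripper_width: 0.837
gripper_force: 0.0
```

>>> carry_out --delta_pos '[[0,0,0],[0,0,0],[0,0,0],[0,0,0],[0,0,0],[0,0,0],[0,0,0],[0,0,0]]' --dr '[[0,0,0],[0,0,0],[0,0,0],[0,0,0],[0,0,0],[0,0,0],[0,0,0],[0,0,0]]' --claw 30 --newtons 25

```text
time: 2.92
position: [474.1, -22.0, 4.8]
orientation: [0.473, 3.106, 0.0]
ft_force: [-0.0, 0.4, 2.6]
gripper_width: 0.423
gripper_force: 25.0
```

>>> carry_out --delta_pos '[[0,0,25],[0,0,60],[0,0,95],[15,-10,130],[40,-30,155],[65,-50,180],[95,-75,190],[125,-97,200]]' --dr '[[0,0,0],[0,0,0],[0,0,0],[0,0,5],[0,0,10],[0,0,15],[0,0,21],[0,0,27]]'

```text
time: 3.58
position: [600.2, -120.2, 206.6]
orientation: [-0.274, 3.128, -0.001]
ft_force: [0.9, -0.6, -1.0]
gripper_width: 0.418
gripper_force: 25.0
```

>>> carry_out --delta_pos '[[30,-23,5],[60,-46,10],[90,-69,15],[110,-85,20],[120,-92,25],[120,-92,25],[120,-92,25],[120,-92,25]]' --dr '[[0,0,0],[0,0,0],[0,0,0],[0,0,0],[0,0,0],[0,0,0],[0,0,0],[0,0,0]]'

```text
time: 4.25
position: [718.2, -210.3, 229.1]
orientation: [0.266, -3.129, -0.001]
ft_force: [0.4, 0.3, -0.6]
gripper_width: 0.423
gripper_force: 25.0
```

```bash
python3 - <<'E'
from h import *
s=robot.read_state();print(s["time"],s["q"].round(3),s["position"].round(1),s["orientation"].round(3),s["gripper_width"])
im,d,c=snap("wrist");w=world(d,c);cv2.imwrite("pics/w2.png",im);np.savez("w2.npz",im=im,d=d,w=w)
hv=cv2.cvtColor(im,cv2.COLOR_BGR2HSV)
m=(hv[...,0]>3)&(hv[...,0]<16)&(hv[...,1]>150)&(d>0)&(abs(w[...,1]+230)<70)&(abs(w[...,0]-610)<90)&(w[...,2]<120)
P=w[m];print(len(P),rect(P),P[:,2].min(),P[:,2].max())
A=np.c_[P[:,:2]-[607,-231],np.ones(len(P))]
for _ in range(4):
    k,*_r=np.linalg.lstsq(A,P[:,2],rcond=None);g=abs(A@k-P[:,2])<3;A,P=A[g],P[g]
print(k.round(3),np.degrees(np.arctan(np.hypot(*k[:2]))),np.degrees(np.arctan2(-k[1],-k[0])),len(P),rect(P))
m=(d>0)&(w[...,2]>8)&(w[...,2]<16)&(abs(w[...,1]+230)<80)&(abs(w[...,0]-610)<90);print("foot",rect(w[m]))
E
```

```text
4.25 [-0.373  0.668  1.187  0.     1.288 -2.113] [ 718.2 -210.3  229.1] [ 2.660e-01 -3.129e+00 -1.000e-03] 0.42305800450679504
3016 (array([ 608.6, -228.5]), array([88.2, 37.1]), 5.2) 10.888326675565361 99.77758747349644
[-3.5800e-01 -5.7000e-02  8.4615e+01] 19.929197731364575 9.061831053573375 2741 (array([ 606.6, -228.9]), array([76.6, 32. ]), 9.2)
foot (array([ 606.6, -229. ]), array([ 88.9, 100.5]), 9.7)
```

View pics/w2.png

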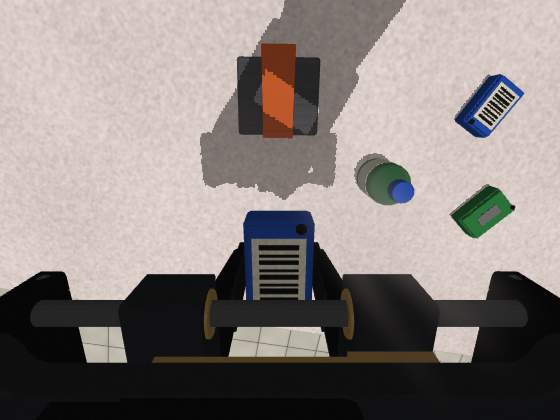

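Wrist: rest at (279,95) with its foot, cartridge held square (279,255), bottle at (388,185). Rest centre (606.6,-229), yaw 9.5°, face z≈85. Tilt over the rest, then lower.

>>> carry_out --delta_pos '[[-30,-5,-10],[-60,-10,-30],[-85,-14,-55],[-94,-15,-75],[-94,-15,-93],[-94,-15,-93],[-94,-15,-93],[-94,-15,-93]]' --dr '[[-1,5.9,0],[-2,11.8,0],[-3,17.7,0],[-3.34,19.72,0],[-3.34,19.72,0],[-3.34,19.72,0],[-3.34,19.72,0],[-3.34,19.72,0]]'

```text
time: 4.97
position: [625.7, -225.9, 137.8]
orientation: [0.236, -2.786, 0.042]
ft_force: [0.2, 0.0, -0.1]
gripper_width: 0.423
gripper_force: 25.0
```

```bash
python3 - <<'E'
from h import *
s=robot.read_state();p=s["position"];R=cv2.Rodrigues(s["orientation"])[0];print(s["q"].round(3),p.round(1));print(R.round(3))
n=-R[:,2];F=np.array([606.6,-229,85.]);print("to target",F+4.8*n-p, "n",n)
im,d,c=snap("wrist");w=world(d,c);np.savez("w3.npz",im=im,d=d,w=w)
L=(w-p)@R  # tool frame
m=(d>0)&(abs(L[...,0])<50)&(abs(L[...,1])<25)&(L[...,2]>-30)&(L[...,2]<-12)
hv=cv2.cvtColor(im,cv2.COLOR_BGR2HSV);m&=((hv[...,0]>105)&(hv[...,0]<130)&(hv[...,1]>100))
P=L[m];print("cart in tool",len(P),P.min(0).round(1),P.max(0).round(1),np.median(P[:,2]))
E
```

```text
[-0.374  0.753  1.306 -0.18   1.385 -2.053] [ 625.7 -225.9  137.8]
[[-0.927 -0.169 -0.335]
 [-0.158  0.986 -0.057]
 [ 0.34  -0.    -0.941]]
to target [-17.5270937   -2.83307729 -48.32576112] n [0.33484855 0.05748824 0.94051664]
cart in tool 2259 [-20.3 -19.1 -22.7] [ 31.5  21.  -12. ] -20.13386708720087
```

>>> carry_out --delta_pos '[[-6,-1,-16],[-11,-1.8,-30],[-14.5,-2.4,-40],[-16.5,-2.6,-45],[-17.2,-2.8,-47],[-17.2,-2.8,-47.3],[-17.2,-2.8,-47.3],[-17.2,-2.8,-47.3]]' --dr '[[0,0,0],[0,0,0],[0,0,0],[0,0,0],[0,0,0],[0,0,0],[0,0,0],[0,0,0]]'

```text
time: 5.68
position: [608.3, -228.9, 90.0]
orientation: [0.236, -2.784, 0.042]
ft_force: [-0.7, -0.5, 0.0]
gripper_width: 0.415
gripper_force: 25.0
```

>>> carry_out --delta_pos '[[-0.2,0,-0.5],[-0.3,0,-1],[-0.4,0,-1.2],[-0.4,0,-1.2],[-0.4,0,-1.2],[-0.4,0,-1.2],[-0.4,0,-1.2],[-0.4,0,-1.2]]' --dr '[[0,0,0],[0,0,0],[0,0,0],[0,0,0],[0,0,0],[0,0,0],[0,0,0],[0,0,0]]'

```text
time: 6.35
position: [608.1, -228.9, 89.5]
orientation: [0.236, -2.785, 0.042]
ft_force: [1.7, 0.5, 7.4]
gripper_width: 0.416
gripper_force: 25.0
```

Contact felt (7 N). Release, then retreat along the normal.

>>> carry_out --delta_pos '[[0,0,0],[0,0,0],[0,0,0],[0,0,0],[0,0,0],[0,0,0],[0,0,0],[0,0,0]]' --dr '[[0,0,0],[0,0,0],[0,0,0],[0,0,0],[0,0,0],[0,0,0],[0,0,0],[0,0,0]]' --claw 70

```text
time: 7.02
position: [607.4, -228.8, 88.1]
orientation: [0.236, -2.783, 0.041]
ft_force: [0.2, 0.6, 0.8]
gripper_width: 0.736
gripper_force: 0.0
```

>>> carry_out --delta_pos '[[3.4,0.6,9.4],[10,1.7,28],[18.4,3.2,51.7],[28.5,4.9,80],[38.5,6.6,108],[48.6,8.3,136],[55,9.5,155],[55,9.5,155]]' --dr '[[0,0,0],[0,0,0],[0,0,0],[0,0,0],[0,0,0],[0,0,0],[0,0,0],[0,0,0]]'

```text
time: 7.68
position: [664.4, -219.1, 248.4]
orientation: [0.237, -2.79, 0.045]
ft_force: [0.4, 0.2, 0.9]
gripper_width: 0.739
gripper_force: 0.0
```

```bash
python3 - <<'E'
from h import *
s=robot.read_state();p=s["position"];R=cv2.Rodrigues(s["orientation"])[0];print(s["q"].round(3),p.round(1))
im,d,c=snap("wrist");w=world(d,c);cv2.imwrite("pics/w4.png",im);np.savez("w4.npz",im=im,d=d,w=w)
n=-R[:,2];F=np.array([606.6,-229,85.])
L=(w-F)@R*[1,1,-1]   # x along rest (uphill), y, z normal
m=(d>0)&(abs(L[...,0])<50)&(abs(L[...,1])<30)&(L[...,2]>20)&(L[...,2]<32)
print(m.sum(),L[m].mean(0),rect(L[m]))
E
```

```text
[-0.347  0.72   1.074 -0.17   1.645 -2.075] [ 664.4 -219.1  248.4]
1839 [ 1.30691459  0.97072641 25.63957337] (array([0.1, 1.1]), array([61.8, 38.9]), 0.2)
```

View pics/w4.png

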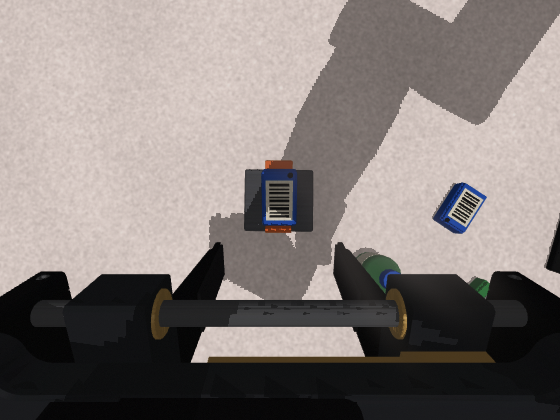

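Cartridge lies centred and square on the rest at (279,200), within about 1 mm. Next: a fitted arm model to choose a reachable scanning direction.

```bash
cat > kin.py <<'E'
import numpy as np
from scipy.optimize import least_squares
from scipy.spatial.transform import Rotation as Ro
E=lambda s,*a:Ro.from_euler(s,a[0] if len(a)==1 else a)
lo=np.array([-3.1,-.84,.05,-1.13,.06,-2.69]);hi=np.array([3.1,2.19,2.79,4.28,2.93,2.69])
def fk(q,k):
    a1,d0,h,L2,a3,L3,T,dw,s4=k
    R1=E('z',q[0]);R2=R1*E('y',q[1]);R3=R2*E('y',q[2]);R4=R3*E('z',s4*q[3]);R5=R4*E('y',q[4])
    p=R1.apply([a1,d0,h])+R2.apply([0,0,L2])+R3.apply([a3,0,L3])+R4.apply([0,dw,0])+R5.apply([0,0,T])
    return p,R5*E('z',q[5])*C
C=E('z',-np.pi/2)
D=[([-.1056,.4915,1.5594,0,1.0917,-.1056],[624.8,0,214.1],[-2.2209,-2.2209,.001]),
([-.185,.416,2.02,0,.706,-1.453],[475.1,-22,120.9],[.474,3.105,0]),
([-.373,.668,1.187,0,1.288,-2.113],[718.2,-210.3,229.1],[.266,-3.129,-.001]),
([-.374,.753,1.306,-.18,1.385,-2.053],[625.7,-225.9,137.8],[.236,-2.786,.042]),
([-.347,.72,1.074,-.17,1.645,-2.075],[664.4,-219.1,248.4],[.237,-2.79,.045])]
def fit(s4,wrist):
    def f(x):
        k=list(x[:7])+[0,s4]
        if wrist: k[7]=k[1];k[1]=0
        return k
    r=least_squares(lambda x:np.concatenate([fk(q,f(x))[0]-p for q,p,o in D]+[1e-3*(x-[50,66,400,500,0,500,250])]),[50,66,400,500,0,500,250])
    k=f(r.x);return k,np.abs(r.fun[:15]).max(),max((fk(q,k)[1].inv()*Ro.from_rotvec(o)).magnitude() for q,p,o in D)
def ik(p,R,k,q0):
    f=lambda q:np.r_[(fk(q,k)[0]-p)/100,(fk(q,k)[1].inv()*R).as_rotvec()]
    best=None
    for a in(q0,[*q0[:3],1.5,1,q0[5]],[*q0[:3],1.5,1,0],[*q0[:3],.5,1,-1],[*q0[:3],-.5,1,1.5],[*q0[:3],3,1,0]):
        r=least_squares(f,np.clip(a,lo+.01,hi-.01),bounds=(lo,hi))
        if best is None or r.cost<best.cost-1e-6: best=r
    return best.x,best.cost
E
cat > t.py <<'E'
from kin import *
K=[(fit(s,w),s,w) for s in(1,-1) for w in(0,1)]
for x in K: print(np.round(x[0][0],1),x[0][1:],x[1:])
k=min(K,key=lambda x:x[0][1]+100*x[0][2])[0][0]
lab=np.array([606.6,-229,85])+26*np.array([.337,.0565,.94])
for flip in(1,-1):
  for az in range(0,360,20):
    for pit in(50,):
        a,b=np.radians([az,pit]);x=np.array([np.cos(a)*np.cos(b),np.sin(a)*np.cos(b),-np.sin(b)])
        z=np.array([np.cos(a)*np.sin(b),np.sin(a)*np.sin(b),np.cos(b)])
        y=np.cross(z,x);head=lab-150*x
        tz=-z;ty=flip*y;R=Ro.from_matrix(np.c_[np.cross(ty,tz),ty,tz])
        q,c=ik(head+19*tz,R,k,[-.3,.6,1.3,0,1,0])
        inc=np.degrees(np.arccos(-x@[.337,.0565,.94]))
        if c<1e-5: print(flip,az,pit,"inc",round(inc),q.round(2),head.round())
E
python3 t.py
```

```text
[ -0.   65.9 195.3 587.4  42.5 410.4 271.8   0.    1. ] (np.float64(0.3705358884866712), 3.141592646568698) (1, 0)
[  8.2   0.  210.6 562.8  46.1 418.5 255.9  64.9   1. ] (np.float64(5.836170620157702), 3.141592646568698) (1, 1)
[175.2  45.6 221.  310.4 105.3 387.9  21.8   0.   -1. ] (np.float64(40.17198464558942), 3.141592646568698) (-1, 0)
[167.9   0.  210.4 329.9 102.3 382.6  35.1  44.2  -1. ] (np.float64(40.21113125364275), 3.141592646568698) (-1, 1)
1 0 50 inc 60 [-0.4   0.76  1.31 -0.32  1.89  1.21] [ 519. -228.  224.]
1 20 50 inc 60 [-0.36  0.74  1.36 -0.53  1.75  0.96] [ 525. -261.  224.]
1 40 50 inc 58 [-0.33  0.71  1.43 -0.71  1.56  0.76] [ 542. -290.  224.]
1 60 50 inc 55 [-0.31  0.67  1.51 -0.88  1.33  0.6 ] [ 567. -311.  224.]
1 80 50 inc 50 [-0.31  0.63  1.6  -1.04  1.08  0.47] [ 599. -322.  224.]
1 160 50 inc 24 [-0.47  0.52  1.83  2.24  0.12  2.39] [ 706. -261.  224.]
1 220 50 inc 25 [-0.6   0.59  1.69  1.12  0.96  2.68] [ 689. -166.  224.]
1 240 50 inc 31 [-0.6   0.63  1.6   0.95  1.22  2.57] [ 664. -144.  224.]
1 260 50 inc 37 [-0.59  0.67  1.51  0.78  1.46  2.43] [
[... 733 characters left out ...]
0.75] [ 706. -261.  224.]
-1 180 50 inc 20 [-0.53  0.53  1.81  1.56  0.4  -0.35] [ 712. -228.  224.]
-1 200 50 inc 21 [-0.57  0.55  1.76  1.31  0.68 -0.38] [ 706. -195.  224.]
-1 220 50 inc 25 [-0.6   0.59  1.69  1.12  0.96 -0.46] [ 689. -166.  224.]
-1 240 50 inc 31 [-0.6   0.63  1.6   0.95  1.22 -0.57] [ 664. -144.  224.]
-1 260 50 inc 37 [-0.59  0.67  1.51  0.78  1.46 -0.71] [ 632. -133.  224.]
-1 280 50 inc 44 [-0.57  0.71  1.42  0.6   1.67 -0.89] [ 599. -133.  224.]
-1 300 50 inc 50 [-0.53  0.74  1.35  0.4   1.83 -1.11] [ 567. -144.  224.]
-1 320 50 inc 55 [-0.49  0.76  1.31  0.17  1.93 -1.37] [ 542. -166.  224.]
-1 340 50 inc 58 [-0.44  0.77  1.29 -0.08  1.95 -1.66] [ 525. -195.  224.]
```

>>> carry_out --delta_pos '[[-5,5,7],[-15,20,7],[-25,40,7],[-35,60,7],[-45,80,7],[-55,100,7],[-62,119,7],[-62,119,7]]' --dr '[[1,-5.9,0],[2,-11.8,0],[3,-17.7,0],[3.34,-19.72,0],[3.34,-19.72,0],[3.34,-19.72,0],[3.34,-19.72,0],[3.34,-19.72,0]]' --claw 80

```text
time: 8.4
position: [598.6, -97.5, 249.8]
orientation: [0.268, -3.128, -0.002]
ft_force: [-0.7, 0.6, 0.2]
gripper_width: 0.844
gripper_force: 0.0
```

>>> carry_out --delta_pos '[[-6,19,0],[-12,38,0],[-18,57,0],[-24,76,0],[-31,94,0],[-37,113,0],[-44,132,0],[-50,150,0]]' --dr '[[0,0,-6.2],[0,0,-12.4],[0,0,-18.6],[0,0,-24.8],[0,0,-31],[0,0,-37.2],[0,0,-43.4],[0,0,-49.7]]'

```text
time: 9.07
position: [549.7, 50.2, 249.4]
orientation: [-1.082, -2.948, 0.001]
ft_force: [0.6, 0.1, 0.1]
gripper_width: 0.843
gripper_force: 0.0
```

>>> carry_out --delta_pos '[[-3,19,0],[-5,38,0],[-8,57,0],[-10,76,0],[-13,94,0],[-15,113,0],[-18,132,0],[-20,150,0]]' --dr '[[0,0,-6.2],[0,0,-12.4],[0,0,-18.6],[0,0,-24.8],[0,0,-31],[0,0,-37.2],[0,0,-43.4],[0,0,-49.7]]'

```text
time: 9.73
position: [530.1, 200.2, 249.4]
orientation: [-2.221, -2.221, 0.002]
ft_force: [0.4, -0.2, 0.1]
gripper_width: 0.842
gripper_force: 0.0
```

>>> carry_out --delta_pos '[[0,7,0],[0,14,0],[0,20,0],[0,25,0],[0,30,0],[0,30,0],[0,30,0],[0,30,0]]' --dr '[[0,0,-6.2],[0,0,-12.4],[0,0,-18.6],[0,0,-24.8],[0,0,-31],[0,0,-37.2],[0,0,-43.4],[0,0,-49.7]]'

```text
time: 10.4
position: [530.4, 229.3, 249.3]
orientation: [2.949, 1.082, -0.002]
ft_force: [-0.4, 0.4, -0.0]
gripper_width: 0.843
gripper_force: 0.0
```

>>> carry_out --delta_pos '[[0,0,0],[0,0,0],[0,0,0],[0,0,0],[0,0,0],[0,0,0],[0,0,0],[0,0,0]]' --dr '[[0,0,-6.2],[0,0,-12.4],[0,0,-18.6],[0,0,-24.8],[0,0,-31],[0,0,-37.2],[0,0,-43.4],[0,0,-49.7]]'

```text
time: 11.07
position: [530.4, 229.2, 249.3]
orientation: [3.13, -0.258, -0.002]
ft_force: [-0.2, -0.0, 0.2]
gripper_width: 0.84
gripper_force: 0.0
```

>>> carry_out --delta_pos '[[0,0,0],[0,0,0],[0,0,0],[0,0,0],[0,0,0],[0,0,0],[0,0,0],[0,0,0]]' --dr '[[0,0,0],[0,0,0],[0,0,0],[0,0,0],[0,0,0],[0,0,0],[0,0,0],[0,0,0]]'

```text
time: 11.73
position: [530.4, 229.7, 250.2]
orientation: [3.132, -0.249, -0.0]
ft_force: [-0.1, -0.3, -0.2]
gripper_width: 0.842
gripper_force: 0.0
```

```bash
python3 - <<'E'
from h import *
s=robot.read_state();p=s["position"];R=cv2.Rodrigues(s["orientation"])[0];print(s["time"],s["q"].round(3),p.round(1));print(R.round(3),np.degrees(np.arctan2(R[1,1],R[0,1])))
im,d,c=snap("wrist");w=world(d,c);cv2.imwrite("pics/w5.png",im);np.savez("w5.npz",im=im,d=d,w=w)
near=(d>0)&(abs(w[...,0]-585)<90)&(abs(w[...,1]-220)<80)
for nm,a,b in(("headtop",140,156),("cradle",56,68),("foot",8,16)):
    P=w[near&(w[...,2]>a)&(w[...,2]<b)];print(nm,len(P),np.median(P,0).round(1),rect(P))
E
```

```text
11.7333 [ 0.294  0.39   1.631 -0.     1.121  2.024] [530.4 229.7 250.2]
[[ 0.987 -0.158 -0.   ]
 [-0.158 -0.987 -0.   ]
 [-0.     0.    -1.   ]] -99.07467591531642
headtop 4705 [587.8 224.8 147.7] (array([583. , 225.4]), array([ 40. , 100.3]), 81.2)
cradle 151 [596.6 203.2  60.8] (array([592.2, 224.8]), array([56.1, 59. ]), 80.6)
foot 1850 [600.1 203.8  11.3] (array([591.8, 224.8]), array([ 90. , 109.3]), 81.2)
```

View pics/w5.png

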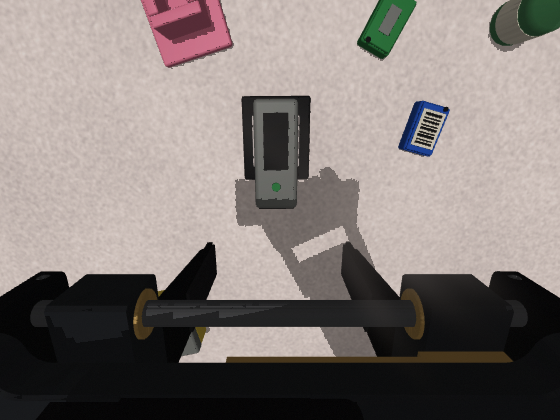

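Wrist: scanner head at (276,153), square to the gripper, nose (green button end) toward the robot; pink look-alike at (190,30). Head centre (583,225.5), top 147.7. Descend and grip.

>>> carry_out --delta_pos '[[26,-2,-10],[53,-4,-30],[53,-4,-60],[53,-4,-90],[53,-4,-115],[53,-4,-132],[53,-4,-140],[53,-4,-140]]' --dr '[[0,0,0],[0,0,0],[0,0,0],[0,0,0],[0,0,0],[0,0,0],[0,0,0],[0,0,0]]'

```text
time: 12.45
position: [582.8, 225.5, 108.5]
orientation: [3.131, -0.249, -0.004]
ft_force: [0.1, -1.0, -0.3]
gripper_width: 0.844
gripper_force: 0.0
```

>>> carry_out --delta_pos '[[0,0,0],[0,0,0],[0,0,0],[0,0,0],[0,0,0],[0,0,0],[0,0,0],[0,0,0]]' --dr '[[0,0,0],[0,0,0],[0,0,0],[0,0,0],[0,0,0],[0,0,0],[0,0,0],[0,0,0]]' --claw 30 --newtons 45

```text
time: 13.12
position: [583.5, 225.6, 110.5]
orientation: [3.132, -0.249, 0.001]
ft_force: [0.4, -1.5, 3.1]
gripper_width: 0.423
gripper_force: 44.9
```

>>> carry_out --delta_pos '[[0,0,8],[0,0,20],[0,0,35],[0,0,55],[0,0,80],[0,0,110],[0,0,140],[0,0,165]]' --dr '[[0,0,0],[0,0,0],[0,0,0],[0,0,0],[0,0,0],[0,0,0],[0,0,0],[0,0,0]]'

```text
time: 13.78
position: [583.3, 225.7, 278.4]
orientation: [-3.131, 0.249, -0.003]
ft_force: [-0.2, -0.4, -2.1]
gripper_width: 0.417
gripper_force: 44.9
```

```bash
sed -i 's/^C=.*/C=E("z",np.pi\/2)/' kin.py; cat > t2.py <<'E'
from kin import *
from h import *
k,*_=fit(1,0);print(_)
s=robot.read_state();print(s["time"],s["position"].round(1),s["ft_force"].round(1),s["gripper_width"],s["q"].round(2))
lab=np.array([606.6,-229,85])+26*np.array([.337,.0565,.94]);print("label",lab.round(1))
Rn=Ro.from_rotvec(s["orientation"])
for az in(200,210,220):
    a,b=np.radians([az,52]);x=np.array([np.cos(a)*np.cos(b),np.sin(a)*np.cos(b),-np.sin(b)])
    z=np.array([np.cos(a)*np.sin(b),np.sin(a)*np.sin(b),np.cos(b)]);y=np.cross(z,x)
    R=Ro.from_matrix(np.c_[np.cross(y,-z),y,-z])
    T=lab-150*x-19*z
    qs=[]
    q=s["q"]
    for pit in(0,15,30,45,52):   # yaw first, then tilt
        b=np.radians(pit);yz=np.array([np.cos(a)*np.sin(b),np.sin(a)*np.sin(b),np.cos(b)])
        Rp=Ro.from_matrix(np.c_[np.cross(y,-yz),y,-yz]);hd=lab-150*x+[0,0,60*(pit<52)]
        q,c=ik(hd-19*yz,Rp,k,q);print(az,pit,q.round(2),"%.0e"%c,(hd-19*yz).round(1))
    print("handle end",(lab-150*x-116*z).round())
E
python3 t2.py
```

```text
[np.float64(0.3705358884866712), 0.001112611349571515]
13.7833 [583.3 225.7 278.4] [-0.2 -0.4 -2.1] 0.4174995871537708 [ 0.26  0.44  1.47 -0.    1.23  1.99]
label [ 615.4 -227.5  109.4]
200 0 [-0.36  0.61  1.19  0.    1.34  0.86] 1e-28 [ 702.1 -195.9  268.6]
200 15 [-0.43  0.53  1.36  0.21  1.07  0.71] 2e-26 [ 706.8 -194.3  269.3]
200 30 [-0.49  0.48  1.52  0.52  0.85  0.44] 1e-22 [ 711.1 -192.7  271.2]
200 45 [-0.56  0.47  1.66  0.99  0.73 -0.01] 3e-22 [ 714.8 -191.4  274.2]
200 52 [-0.59  0.55  1.78  1.38  0.7  -0.44] 3e-20 [ 716.2 -190.8  215.9]
handle end [ 788. -165.  156.]
210 0 [-0.35  0.59  1.23  0.    1.32  0.7 ] 2e-30 [ 695.3 -181.4  268.6]
210 15 [-0.42  0.53  1.37  0.24  1.1   0.53] 1e-27 [ 699.6 -178.9  269.3]
210 30 [-0.5   0.49  1.51  0.56  0.93  0.26] 6e-25 [ 703.6 -176.6  271.2]
210 45 [-0.57  0.48  1.63  0.96  0.87 -0.12] 1e-25 [ 707.  -174.6  274.2]
210 52 [-0.6   0.57  1.74  1.26  0.84 -0.47] 3e-23 [ 708.3 -173.9  215.9]
handle end [ 775. -136.  156.]
220 0 [-0.33  0.57  1.26  0.    1.31  0.54] 9e-31 [ 686.1 -168.2  268.6]
220 15 [-0.42  0.52  1.38  0.26  1.14  0.36] 8e-29 [ 689.9 -165.   269.3]
220 30 [-0.5   0.49  1.49  0.58  1.03  0.1 ] 3e-28 [ 693.4 -162.1  271.2]
220 45 [-0.58  0.5   1.6   0.93  1.01 -0.22] 8e-30 [ 696.4 -159.5  274.2]
220 52 [-0.62  0.59  1.7   1.16  0.98 -0.5 ] 2e-26 [ 697.6 -158.5  215.9]
handle end [ 756. -109.  156.]
```

>>> carry_out --delta_pos '[[4,-12,8],[11,-38,16],[18,-66,22],[26,-94,22],[34,-122,22],[42,-150,22],[50,-180,22],[58,-210,22]]' --dr '[[0,0,4],[0,0,9],[0,0,14],[0,0,19],[0,0,24],[0,0,29],[0,0,34],[0,0,39]]'

```text
time: 14.45
position: [641.4, 14.4, 298.3]
orientation: [3.033, 0.817, 0.001]
ft_force: [0.1, 0.7, -2.6]
gripper_width: 0.417
gripper_force: 44.9
```

>>> carry_out --delta_pos '[[8,-30,0],[16,-60,0],[24,-90,0],[32,-120,0],[40,-150,0],[47,-175,0],[52,-192,0],[54,-197,0]]' --dr '[[0,0,0],[0,0,0],[0,0,0],[0,0,0],[0,0,0],[0,0,0],[0,0,0],[0,0,0]]'

```text
time: 15.12
position: [695.4, -184.1, 297.5]
orientation: [3.036, 0.807, -0.0]
ft_force: [0.4, 0.4, -2.7]
gripper_width: 0.421
gripper_force: 44.9
```

```bash
python3 - <<'E'
from h import *
s=robot.read_state();p=s["position"];R=cv2.Rodrigues(s["orientation"])[0];print(s["time"],s["q"].round(3),p.round(1),s["gripper_width"])
print(R.round(3),"nose yaw",np.degrees(np.arctan2(-R[1,0],-R[0,0])))
for n in("scene","side"):
    im,d,c=snap(n);w=world(d,c);np.savez(n+"6.npz",im=im,d=d,w=w)
    L=(w-p)@R
    hv=cv2.cvtColor(im,cv2.COLOR_BGR2HSV)
    red=((hv[...,0]<4)|(hv[...,0]>174))&(hv[...,1]>140)&(d>0)&(np.linalg.norm(w-p,axis=-1)<130)
    P=L[red];print(n,"red in tool",len(P),np.median(P,0).round(1) if len(P) else "")
    # bottom of handle + head points
    m=(d>0)&(abs(L[...,0])<90)&(abs(L[...,1])<24)&(L[...,2]<115)&(L[...,2]>2)
    P=L[m];print("below tcp",len(P),np.percentile(P,[2,98],axis=0).round(1))
E
```

```text
15.1167 [-3.500e-01  5.780e-01  1.180e+00 -1.000e-03  1.383e+00  7.010e-01] [ 695.4 -184.1  297.5] 0.42086743816356387
[[ 0.868  0.496 -0.   ]
 [ 0.496 -0.868 -0.001]
 [-0.     0.    -1.   ]] nose yaw -150.23665563416
scene red in tool 6 [ 24.6  -1.8 -68.4]
below tcp 246 [[-3.3 -8.8 20.4]
 [24.2 14.6 92.1]]
side red in tool 114 [-52.8  -0.8 -17.2]
below tcp 289 [[-17.  -12.6  23.5]
 [ -3.6  12.1  96.5]]
```

>>> carry_out --delta_pos '[[2,1,-3],[4,2,-6],[6,4,-9],[8,5,-12],[10,7,-15],[11,8,-18],[12,9,-20],[13,10,-22]]' --dr '[[3.2,-5.6,0],[6.4,-11.2,0],[9.6,-16.8,0],[12.8,-22.4,0],[16.0,-28.0,0],[19.2,-33.6,0],[22.5,-39.4,0],[25.8,-45.1,0]]' --newtons 57

```text
time: 15.88
position: [708.0, -169.8, 276.8]
orientation: [-2.553, -0.684, -1.239]
ft_force: [0.4, 1.3, -2.6]
gripper_width: 0.422
gripper_force: 56.9
```

>>> carry_out --delta_pos '[[0,0,-8],[0,0,-18],[0,0,-28],[0,0,-38],[0,0,-48],[0,0,-54],[0,0,-59],[0,0,-59]]' --dr '[[0,0,0],[0,0,0],[0,0,0],[0,0,0],[0,0,0],[0,0,0],[0,0,0],[0,0,0]]'

```text
time: 16.55
position: [708.3, -170.1, 215.4]
orientation: [-2.556, -0.685, -1.227]
ft_force: [0.8, 0.2, -2.1]
gripper_width: 0.417
gripper_force: 56.9
```

>>> carry_out --delta_pos '[[0,0,0],[0,0,0],[0,0,0],[0,0,0],[0,0,0],[0,0,0],[0,0,0],[0,0,0]]' --dr '[[0,0,0],[0,0,0],[0,0,0],[0,0,0],[0,0,0],[0,0,0],[0,0,0],[0,0,0]]'

```text
time: 17.22
position: [708.3, -171.1, 216.2]
orientation: [-2.556, -0.683, -1.231]
ft_force: [0.2, 0.6, -3.9]
gripper_width: 0.419
gripper_force: 56.9
```

```bash
cat > chk.py <<'E'
from h import *
s=robot.read_state();p=s["position"];R=cv2.Rodrigues(s["orientation"])[0];print(s["time"],s["q"].round(3),p.round(1),s["gripper_width"],s["ft_force"].round(1))
lab=np.array([606.6,-229,85])+26*np.array([.337,.0565,.94])
b=-R[:,0];win=p-19*R[:,2]-50*R[:,0];v=lab-win
print("pitch",np.degrees(np.arcsin(-b[2])),"dist",v@b,"miss",(v-(v@b)*b).round(1),"win",win.round(1))
for n in("scene","side"):
    im,d,c=snap(n);w=world(d,c);L=(w-p)@R
    cv2.imwrite(f"pics/{n}7.png",cv2.resize(im[150:330,100:340] if n=="scene" else im[120:330,230:510],None,fx=2.8,fy=2.8,interpolation=2))
    hv=cv2.cvtColor(im,cv2.COLOR_BGR2HSV)
    m=(d>0)&(abs(L[...,0])<40)&(abs(L[...,1])<24)&(L[...,2]<115)&(L[...,2]>8);P=L[m]
    if len(P):
        k=np.polyfit(P[:,2],P[:,0],1);print(n,"handle",len(P),np.percentile(P,[2,98],axis=0).round(1),"lean deg",np.degrees(np.arctan(k[0])).round(1))
E
python3 chk.py
```

```text
17.2167 [-0.598  0.562  1.743  1.249  0.835 -0.45 ] [ 708.3 -171.1  216.2] 0.418627293401714 [ 0.2  0.6 -3.9]
pitch 51.40603040376064 dist 101.27174720609263 miss [ 1.7 -1.9 -0.4] win [ 668.4 -194.   189. ]
scene handle 564 [[ -1.5 -10.8  10.3]
 [ 25.6  14.1  94.3]] lean deg 0.2
```

View pics/side7.png

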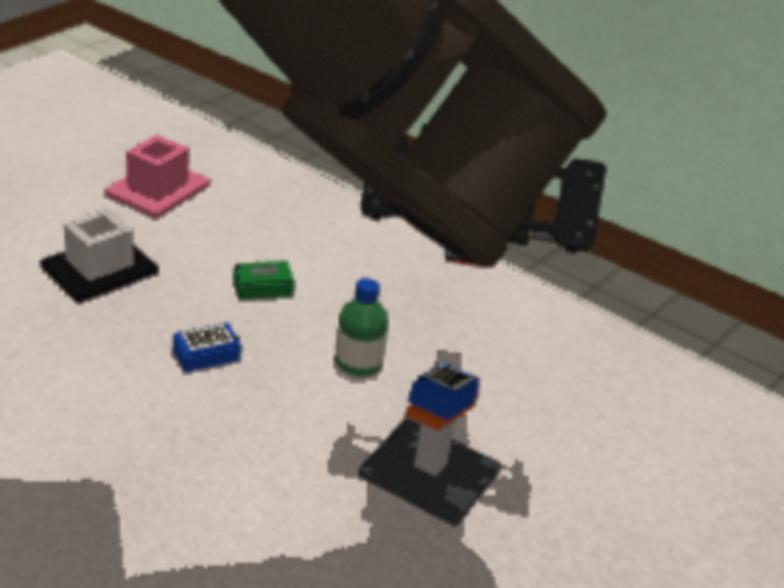

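Side: cartridge still centred on the rest (444,392), green, bottle and pink look-alike untouched, scanner nose (470,262) above. Small trim, settle, hand in.

>>> carry_out --delta_pos '[[1.5,-1.3,0],[1.5,-1.3,0],[1.5,-1.3,0],[1.5,-1.3,0],[1.5,-1.3,0],[1.5,-1.3,0],[1.5,-1.3,0],[1.5,-1.3,0]]' --dr '[[0,0,0],[0,0,0],[0,0,0],[0,0,0],[0,0,0],[0,0,0],[0,0,0],[0,0,0]]'

```text
time: 17.98
position: [709.8, -172.3, 216.2]
orientation: [-2.556, -0.683, -1.231]
ft_force: [0.4, 0.6, -2.2]
gripper_width: 0.417
gripper_force: 56.9
```

```bash
python3 chk.py && python3 -c "
from h import *
print(robot.finish_job())"
```

```text
17.9833 [-0.598  0.565  1.738  1.247  0.836 -0.447] [ 709.8 -172.3  216.2] 0.4170860930627209 [ 0.4  0.6 -2.2]
pitch 51.40654654257339 dist 101.65558806137906 miss [ 0.4 -0.6 -0.1] win [ 669.9 -195.3  188.9]
scene handle 567 [[ -0.7 -10.5  10.8]
 [ 25.4  14.1  94.5]] lean deg -0.1
the job is handed in; nothing more can be done
None
```

Job handed in at about 18 s: the blue cartridge measured within about 1 mm of centre on the rest, and the scanner is held 51° nose-down, about 10 cm from the label, its beam within 1 mm of the middle by my measurements.

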